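# Load sample cartridges into a feed magazine

## Robot

A 6-joint arm with a two-finger parallel gripper is mounted at the origin on a cart in front of the work surface, level with it; the furniture and walls round the work are solid. World frame = base frame: x ahead of the robot, y to its left, z up, the work surface at z = 0. Lengths are in m, angles in rad, forces in N, time in s.
With the tool pointing down it reaches from about 0.425 to 1.125 m from the base axis. Payload 14.9 kg.
Tool frame: the origin (TCP) lies at the centre of the arm's flange, where the gripper is bolted on; the fingertips stand 191 mm ahead of it and the grasp point (between the pads) lies 172 mm ahead of it; z points along the fingers, y is the direction in which the jaws open and shut (so a half turn about z gives the same grasp; the last joint's range is limited). The gripper opens to 91 mm and grips with 3 to 60 N. Pads are 32 mm wide; open, the fingers measure 118 mm over their backs; the gripper's body (76 mm by 178 mm) begins 60 mm behind the grasp point.
Start: joints at [-1.195, 0.379, 1.734, -0, 1.028, -0.033], TCP at [0.278, -0.642, 0.405] pointing down, gripper open.
Joint ranges: [-2.77, 2.77], [-0.74, 2.19], [0, 2.66], [-1.06, 4.2], [0.31, 2.87], [-3.08, 3.08]. Speed limits (rad/s): [1.89, 1.89, 2.39, 3.14, 3.14, 3.14].

## Interface

Orientations are given as a rotation vector (axis times angle).
In Python, from plant import r gives the robot as it stands. The module is installed in compiled form; this text tells all that it offers.
- The arm moves only by the shell command python3 -m handwheel 'ROWS' [FORCE]. ROWS is JSON, a list of rows, each an object of numbers: "grip": the opening, from 0 (shut) to 1 (fully open); "dx", "dy", "dz": the shift along the tool's x, y, z in m; "ax", "ay", "az": the turn, a rotation vector about the tool's x, y, z in degrees. A call has 1 to 20 rows; each row is the pose to reach, as a shift and turn from the pose commanded when the call began, along the tool's axes at that moment; what a row does not reach only later rows make up. A row lasts 1/12 s, in which the tool goes at most 41.7 mm and 7.16 degrees, less where a joint would pass 70% of its speed; a pose out of reach is approached as far as the arm can. A call with a gripper value outside its range is refused whole. The fingers move at their own pace and stop on an object; FORCE is the grip in N (left out, the last holds). Time passes only in rows, so rows that repeat a pose let the fingers close. It gives the time, the measured TCP pose, the force and the opening at its end, in the units of the state.
- r.state(): the state, without advancing time (a new reading comes with each control period).
- r.grab_frame(name): name is "scene" or "top" or "wrist"; returns a dict with "color" (420x560x3 uint8, blue, green, red), "z_map" (420x560 float32, m along the optical axis (not along the pixel's ray), 0 where there is no reading), "vfov" (degrees; the focal length in pixels is half the picture's height over the tangent of half this angle, whatever the lens; pixels are square), "cx", "cy" (the principal point, pixels), "camera_from_world" (4x4, takes a point from world to camera coordinates). Camera axes: x right, y down, z forward; pixel columns grow to the right and rows downward; lengths in m; the calibration is good to about 2 mm. A picture is of the moment at which its call begins.
- r.close_job(): hands the job in, once; it reports no verdict.
Trained networks look in a picture, given as the dict that the camera call returned (one of the last four; its "shot" number tells which), for a name from the list of things; names that differ only in an ending like _2 or _b are one class to them, and where a whole thing is asked for, a point or a joint stands for the part that bears it (a point fixed in the world has none). Each returns a list of dicts, best first, with "conf" (0 to 1); they miss things now and then, are a little off and sometimes report something else, mostly with a low value. They report only what shows in the picture. A call takes as long as a camera call. They do not tell look-alikes from the thing itself.
- r.search_frame(thing, picture): "extent" ([left, top, width, height] in pixels, round what is visible of it).
- r.trace(thing, picture): "mask" (420x560 bool, what is visible of it) and "extent" ([left, top, width, height] in pixels, round what is visible of it).
- r.spot_point(thing, picture): "centre" ([row, column] in pixels: a listed point, or the origin of a listed thing).
The state is a dict: "time": time; "q": joint angles; "qd": joint speeds; "joint_torque": joint torques, N m; "tool_pos": TCP position; "tool_rot": TCP orientation; "ft_force": force on the tool from outside, world axes, zero at the start; "moment": the same for the moment, N m; "finger_gap": finger opening in m.
Only numpy, scipy, OpenCV 4.12 (cv2) and the standard library are available. Lean on these libraries where they do the work, as an engineer would, in place of code of your own. Each camera call takes 0.05 s, during which the arm holds its last target. There are 200 camera calls.

## Task

The sample feed magazine already holds one black-banded cartridge and needs two more: lay the blue-banded cartridge in its trough and push it into the tube past the sprung pawl, then do the same with the orange-banded one, so that each pushes those before it deeper. Finish with black, blue and orange in the tube in that order from the closed end, and the pawl sprung up behind the orange one. Leave the green-banded cartridge in its cradle and do not disturb the beaker, jar and dish.

Things in the scene. Friction and masses are not known exactly. Their poses are not given: they have to be found in the camera images.
- magazine: Fixed aluminium base plate (275 x 56 mm, 8 mm thick) with an open V trough and, in line behind it, a clear tube with a grey collar at its mouth and a closed grey end. Origin: underside of the plate, below the pawl's upright blocking face. x = feed direction (trough to tube), z up. The feed axis, the centre line of a cartridge in trough or tube, is 55 mm above the origin.
- trough_center (a point): Point on the feed axis 65 mm before the pawl's blocking face, 55 mm above the worktop: a good place for the centre of a cartridge laid in the trough. The trough (two strips at 45 degrees, 22 mm wide, upper edges 7 mm below the axis) runs from 35 mm behind to 65 mm ahead of it, free above and on both sides; fingers can straddle it down to 20 mm over the worktop.
- stop (a point): Point on the feed axis at the inner face of the closed end, 147 mm beyond the pawl's blocking face; three cartridges (138 mm) fit between with 9 mm to spare. The collar, 42 mm across, begins 16 mm beyond the pawl's face.
- pawl (a joint): Brass one-way pawl between the trough's strips. 0 = sprung up: tooth top 7 mm below the feed axis, 5 mm into the way of a cartridge; about 0.15 rad (down) while a cartridge rides over it. Spring under 0.5 N. Its ramp begins 25 mm before its blocking face (magazine x = 0); it springs up when the rear end is 3 mm past that. Finger ends up to 4 mm below the feed axis clear tooth and strips.
- blue_center (a point): Centre of the cartridge with the blue band: white cylinder, 24 mm diameter, 46 mm long, about 80 g, both ends flat and alike; x is its long axis (either way round is the same; it may have rolled about it). At first it lies level in any of the cradle's three places, its centre 40 mm above the worktop.
- orange_center (a point): Centre of the cartridge with the orange band; same shape, also in the cradle at first.
- green_center (a point): Centre of the cartridge with the green band; same shape, in the cradle; stays there.
- black_center (a point): Centre of the cartridge with the black band; same shape, already in the tube beyond the pawl, at a depth that varies; free to slide deeper.
- cradle: Fixed white rack, plate 66 x 158 mm and 6 mm thick, with three V rests side by side 58 mm apart along its y; the cartridges lie along its x. Origin: centre of its underside. The rests are narrower than the cartridges (22 mm), so fingers can reach down either side to 10 mm above the worktop.
- beaker: Clear beaker, 70 mm diameter, 86 mm tall, standing on the worktop; origin at the centre of its underside. Bystander.
- jar: Clear jar with lid, 48 mm diameter, 64 mm tall; origin at the centre of its underside. Bystander.
- dish: Flat round culture dish, 91 mm diameter, 14 mm tall; origin at the centre of its underside. Bystander.
There are look-alikes about, which are no part of the job. Leave any red, turquoise or yellow look-alike of the part that bears blue_center alone.

How it is judged:
By the outcome, as a careful person would: the job done as asked, in the order asked, and still so for the second after the job is handed in, with the robot touching nothing.
It also fails if it takes over 64 s, if anything falls off the work surface, if the arm or the gripper's body presses on something with over 40 N, if the wrist force passes 120 N, or if a joint passes its speed limit or range.

## Working session

There is one attempt and no reset: what is moved stays moved. The work goes in short steps, Python scripts to look and compute and a shell command to move; the robot and the scene stay as the last step left them, time stands still between calls to the robot, and variables do not carry over. Pictures are saved under pics/ and viewed, about 8 in all and at most 12, crops included, and the job is handed in when it is done.

```bash
mkdir -p pics; cat > h.py <<'E'
import numpy as np, cv2
from plant import r
def back(p,u,v,z):
    f=p["color"].shape[0]/2/np.tan(np.radians(p["vfov"])/2)
    c=np.array([(u-p["cx"])/f*z,(v-p["cy"])/f*z,z,1])
    return (np.linalg.inv(p["camera_from_world"])@c)[:3]
def plane(p,u,v,h):
    a=back(p,u,v,0.5);b=back(p,u,v,1.0);return a+(b-a)*(h-a[2])/(b[2]-a[2])
def cloud(p):
    f=210/np.tan(np.radians(p["vfov"])/2);v,u=np.mgrid[:420,:560];z=p["z_map"]
    c=np.stack([(u-p["cx"])/f*z,(v-p["cy"])/f*z,z,np.ones_like(z)],-1)
    return (c@np.linalg.inv(p["camera_from_world"]).T)[...,:3]
E
python3 - <<'E'
from h import *
s=r.state();print({k:np.round(s[k],3) for k in("time","tool_pos","tool_rot","ft_force","finger_gap")})
P={n:r.grab_frame(n) for n in("top","scene")}
for n,p in P.items():
    cv2.imwrite(f"pics/{n}0.png",p["color"]);print(n,p["vfov"],p["camera_from_world"].round(3).tolist())
    for t in("magazine","cradle","blue_center","trough_center","stop","beaker","jar","dish"):
        for d in r.spot_point(t,p)[:8]:
            v,u=d["centre"];h={"blue_center":.04,"trough_center":.055,"stop":.055}.get(t,0)
            print(n,t,round(d["conf"],2),np.round([u,v]),plane(p,u,v,h).round(3))
E
```

```text
{'time': np.float64(0.0), 'tool_pos': array([ 0.278, -0.642,  0.404]), 'tool_rot': array([-3.075, -0.637,  0.   ]), 'ft_force': array([ 0.395, -0.053, -0.051]), 'finger_gap': np.float64(0.091)}
top 46.758627095468995 [[0.003, -1.0, -0.017, 0.153], [-0.985, 0.0, -0.171, 0.57], [0.171, 0.017, -0.985, 1.257], [0.0, 0.0, 0.0, 1.0]]
top magazine 0.79 [371. 199.] [ 0.582 -0.095  0.   ]
top cradle 0.8 [263. 227.] [0.504 0.206 0.   ]
top blue_center 0.6 [317. 230.] [0.491 0.056 0.04 ]
top blue_center 0.59 [282. 232.] [0.486 0.15  0.04 ]
top blue_center 0.57 [286. 271.] [0.383 0.142 0.04 ]
top trough_center 0.57 [378. 219.] [ 0.521 -0.105  0.055]
top stop 0.75 [362. 141.] [ 0.734 -0.066  0.055]
top beaker 0.83 [255. 164.] [0.683 0.229 0.   ]
top jar 0.61 [172. 234.] [0.485 0.458 0.   ]
top dish 0.67 [187. 170.] [0.667 0.421 0.   ]
scene 51.798235585239134 [[-0.766, -0.643, 0.023, 0.55], [-0.292, 0.316, -0.903, 0.184], [0.573, -0.698, -0.429, 0.753], [0.0, 0.0, 0.0, 1.0]]
scene magazine 0.92 [336. 205.] [ 0.587 -0.105  0.   ]
scene magazine 0.48 [272. 253.] [0.554 0.201 0.   ]
scene cradle 0.92 [288. 264.] [0.5   0.212 0.   ]
scene blue_center 0.78 [356. 267.] [0.36  0.188 0.04 ]
scene blue_center 0.73 [334. 233.] [0.465 0.1   0.04 ]
scene blue_center 0.6 [284. 226.] [0.566 0.147 0.04 ]
scene blue_center 0.59 [313. 238.] [0.484 0.15  0.04 ]
scene trough_center 0.85 [358. 191.] [ 0.531 -0.114  0.055]
scene stop 0.85 [286. 176.] [ 0.734 -0.073  0.055]
scene beaker 0.65 [225. 237.] [0.677 0.221 0.   ]
scene jar 0.84 [204. 323.] [0.49  0.452 0.   ]
scene dish 0.75 [312. 238.] [0.529 0.087 0.   ]
scene dish 0.58 [161. 274.] [0.662 0.408 0.   ]
scene dish 0.18 [337. 207.] [ 0.578 -0.099  0.   ]
```

```bash
python3 - <<'E'
from h import *
a=cv2.imread("pics/top0.png")[110:300,140:420];cv2.imwrite("pics/a.png",cv2.resize(a,None,fx=2.8,fy=2.8,interpolation=cv2.INTER_CUBIC))
a=cv2.imread("pics/scene0.png")[150:350,150:420];cv2.imwrite("pics/b.png",cv2.resize(a,None,fx=2.9,fy=2.9,interpolation=cv2.INTER_CUBIC))
E
```

```text
(no output)
```

View pics/a.png

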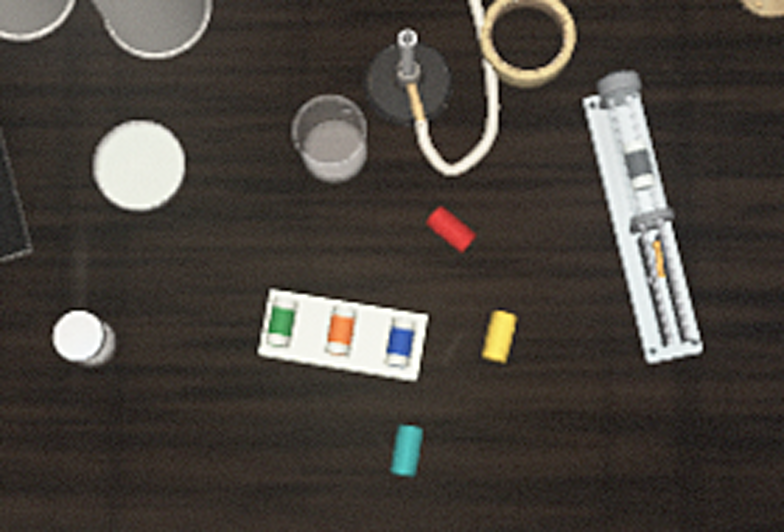

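View pics/b.png

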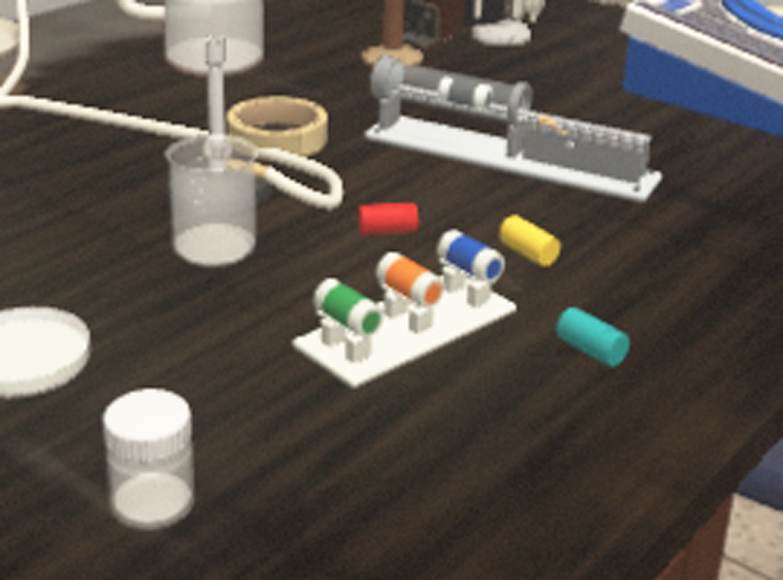

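Crop a (top): the blue band is at full-picture pixel (283,232), orange at (262,228), green at (241,224), all in the white cradle. Red, yellow and turquoise lie loose on the table, so those are the look-alikes to leave. The magazine is at right with its trough toward the robot. Crop b (scene) confirms that only the cradle's three have white ends and a band.

```bash
cat > m.py <<'E'
from h import *
from scipy.spatial.transform import Rotation as R
def bands(p):
    hsv=cv2.cvtColor(p["color"],cv2.COLOR_BGR2HSV);X=cloud(p);o={}
    for n,lo,hi in(("blue",108,125),("orange",6,16),("green",50,75)):
        m=cv2.inRange(hsv,(lo,110,60),(hi,255,255))
        k,l,st,c=cv2.connectedComponentsWithStats(m)
        for i in range(1,k):
            if st[i,4]>40:
                q=X[l==i];q=q[(q[:,2]>.02)&(q[:,2]<.09)]
                if len(q)>20:
                    o.setdefault(n,[]).append((int(st[i,4]),c[i].round(0).tolist(),np.median(q,0).round(4).tolist(),plane(p,*c[i],0.047).round(4).tolist()))
    return o
def tool():
    s=r.state();M=R.from_rotvec(s["tool_rot"]).as_matrix();return np.array(s["tool_pos"]),M
def go(target,yaw):
    "shift in tool axes to TCP target; turn az to make tool x along yaw (mod pi)"
    t,M=tool();cur=np.arctan2(M[1,0],M[0,0]);d=(yaw-cur+np.pi/2)%np.pi-np.pi/2
    print("TCP",t.round(4),"yaw",round(np.degrees(cur),2),"tilt",M[:,2].round(3)," move d",(M.T@(np.array(target)-t)).round(4),"az",round(-np.degrees(d),2))
def ax(P): 
    P=P-P.mean(0);v=np.linalg.svd(P)[2][0];return np.degrees(np.arctan(v[1]/v[0]))
E
python3 - <<'E'
from m import *
p=r.grab_frame("top");
for k,v in bands(p).items():print(k,v)
for t,h in(("magazine",.008),("cradle",.006)):
    d=r.trace(t,p)[0];m=d["mask"];X=cloud(p);
    g=m&(abs(X[...,2]-h)<.006);q=X[g][:,:2].astype(np.float32)
    print(t,d["conf"],g.sum(),X[m][:,2].min(),cv2.minAreaRect(q*1000))
go([.5,.15,.4],0); print(r.state()["q"])
E
```

```text
blue [(190, [447.0, 217.0], [0.5518, -0.2953, 0.0298], [0.5272, -0.2879, 0.047]), (1607, [507.0, 231.0], [0.4181, -0.4119, 0.086], [0.4896, -0.4459, 0.047]), (69, [283.0, 232.0], [0.4857, 0.1484, 0.0514], [0.4869, 0.1498, 0.047]), (77, [550.0, 238.0], [0.4647, -0.5304, 0.0842], [0.4716, -0.5557, 0.047])]
orange [(265, [435.0, 75.0], [0.8508, -0.2244, 0.0556], [0.9283, -0.2765, 0.047]), (73, [261.0, 227.0], [0.4983, 0.207, 0.0514], [0.4981, 0.2069, 0.047])]
green [(69, [240.0, 225.0], [0.5055, 0.2631, 0.0512], [0.5057, 0.2636, 0.047])]
magazine 0.88 915 -0.006124411088520354 ((610.8126220703125, -92.52222442626953), (275.78936767578125, 59.741966247558594), 12.190853118896484)
cradle 0.84 641 -0.002260632524977879 ((499.1365661621094, 205.77880859375), (156.8075714111328, 64.42574310302734), 80.67828369140625)
TCP [ 0.2783 -0.6423  0.4047] yaw 23.42 tilt [ 0. -0. -1.]  move d [ 0.5184 -0.6389  0.0047] az 23.42
[-1.19530305e+00  3.78893902e-01  1.73417715e+00  1.14632689e-05
  1.02847382e+00 -3.33112947e-02]
```

```bash
python3 - <<'E'
from m import *
go([.52,-.25,.40],np.radians(-9.3));go([.486,.149,.36],np.radians(-9.3))
E
```

```text
TCP [ 0.2783 -0.6423  0.4047] yaw 23.42 tilt [ 0. -0. -1.]  move d [ 0.3778 -0.2639  0.0047] az 32.72
TCP [ 0.2783 -0.6423  0.4047] yaw 23.42 tilt [ 0. -0. -1.]  move d [ 0.5052 -0.6436  0.0447] az 32.72
```

```bash
python3 -m handwheel '[{"grip":0.5,"dx":0.378,"dy":-0.264,"dz":0.0,"az":20},{"grip":0.5,"dx":0.378,"dy":-0.264,"dz":0.0,"az":20},{"grip":0.5,"dx":0.378,"dy":-0.264,"dz":0.0,"az":20},{"grip":0.5,"dx":0.378,"dy":-0.264,"dz":0.0,"az":20},{"grip":0.5,"dx":0.378,"dy":-0.264,"dz":0.0,"az":20},{"grip":0.5,"dx":0.378,"dy":-0.264,"dz":0.0,"az":20},{"grip":0.5,"dx":0.378,"dy":-0.264,"dz":0.0,"az":20},{"grip":0.5,"dx":0.378,"dy":-0.264,"dz":0.0,"az":20},{"grip":0.5,"dx":0.505,"dy":-0.644,"dz":0.045,"az":32.7},{"grip":0.5,"dx":0.505,"dy":-0.644,"dz":0.045,"az":32.7},{"grip":0.5,"dx":0.505,"dy":-0.644,"dz":0.045,"az":32.7},{"grip":0.5,"dx":0.505,"dy":-0.644,"dz":0.045,"az":32.7},{"grip":0.5,"dx":0.505,"dy":-0.644,"dz":0.045,"az":32.7},{"grip":0.5,"dx":0.505,"dy":-0.644,"dz":0.045,"az":32.7},{"grip":0.5,"dx":0.505,"dy":-0.644,"dz":0.045,"az":32.7},{"grip":0.5,"dx":0.505,"dy":-0.644,"dz":0.045,"az":32.7},{"grip":0.5,"dx":0.505,"dy":-0.644,"dz":0.045,"az":32.7},{"grip":0.5,"dx":0.505,"dy":-0.644,"dz":0.045,"az":32.7},{"grip":0.5,"dx":0.505,"dy":-0.644,"dz":0.045,"az":32.7},{"grip":0.5,"dx":0.505,"dy":-0.644,"dz":0.045,"az":32.7}]' 25
python3 - <<'E'
from m import *
go([.486,.149,.36],np.radians(-9.3))
p=r.grab_frame("wrist");cv2.imwrite("pics/w1.png",p["color"])
for k,v in bands(p).items():print(k,v)
print(p["camera_from_world"].round(3).tolist())
E
```

```text
TCP [ 0.2783 -0.6423  0.4047] yaw 23.42 tilt [ 0. -0. -1.]  move d [ 0.5052 -0.6436  0.0447] az 32.72
[[0.398, -0.918, 0.001, -0.7], [-0.886, -0.384, 0.261, -0.029], [-0.24, -0.105, -0.965, 0.391], [0.0, 0.0, 0.0, 1.0]]invalid input at $[0]: expected keys grip, dx, dy, dz, ax, ay, az
```

View pics/w1.png

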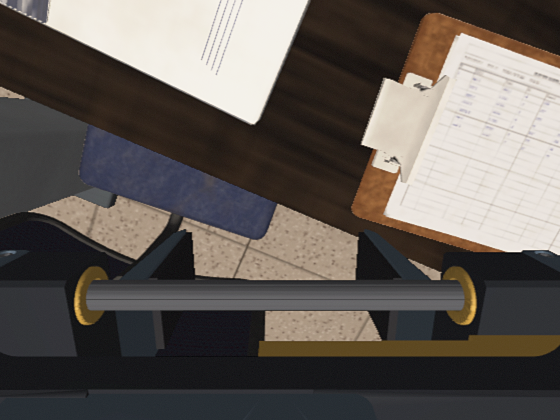

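The call was refused because every key is needed, so nothing moved. The picture shows the desk edge and the fingers at rows 230–350. I'll resend it.

```bash
python3 -m handwheel '[{"grip":0.5,"dx":0.378,"dy":-0.264,"dz":0.0,"ax":0,"ay":0,"az":20},{"grip":0.5,"dx":0.378,"dy":-0.264,"dz":0.0,"ax":0,"ay":0,"az":20},{"grip":0.5,"dx":0.378,"dy":-0.264,"dz":0.0,"ax":0,"ay":0,"az":20},{"grip":0.5,"dx":0.378,"dy":-0.264,"dz":0.0,"ax":0,"ay":0,"az":20},{"grip":0.5,"dx":0.378,"dy":-0.264,"dz":0.0,"ax":0,"ay":0,"az":20},{"grip":0.5,"dx":0.378,"dy":-0.264,"dz":0.0,"ax":0,"ay":0,"az":20},{"grip":0.5,"dx":0.378,"dy":-0.264,"dz":0.0,"ax":0,"ay":0,"az":20},{"grip":0.5,"dx":0.378,"dy":-0.264,"dz":0.0,"ax":0,"ay":0,"az":20},{"grip":0.5,"dx":0.505,"dy":-0.644,"dz":0.045,"ax":0,"ay":0,"az":32.7},{"grip":0.5,"dx":0.505,"dy":-0.644,"dz":0.045,"ax":0,"ay":0,"az":32.7},{"grip":0.5,"dx":0.505,"dy":-0.644,"dz":0.045,"ax":0,"ay":0,"az":32.7},{"grip":0.5,"dx":0.505,"dy":-0.644,"dz":0.045,"ax":0,"ay":0,"az":32.7},{"grip":0.5,"dx":0.505,"dy":-0.644,"dz":0.045,"ax":0,"ay":0,"az":32.7},{"grip":0.5,"dx":0.505,"dy":-0.644,"dz":0.045,"ax":0,"ay":0,"az":32.7},{"grip":0.5,"dx":0.505,"dy":-0.644,"dz":0.045,"ax":0,"ay":0,"az":32.7},{"grip":0.5,"dx":0.505,"dy":-0.644,"dz":0.045,"ax":0,"ay":0,"az":32.7},{"grip":0.5,"dx":0.505,"dy":-0.644,"dz":0.045,"ax":0,"ay":0,"az":32.7},{"grip":0.5,"dx":0.505,"dy":-0.644,"dz":0.045,"ax":0,"ay":0,"az":32.7},{"grip":0.5,"dx":0.505,"dy":-0.644,"dz":0.045,"ax":0,"ay":0,"az":32.7},{"grip":0.5,"dx":0.505,"dy":-0.644,"dz":0.045,"ax":0,"ay":0,"az":32.7}]' 25
python3 - <<'E'
from m import *
go([.486,.149,.36],np.radians(-9.3))
E
```

```text
time: 2.77
tool_pos: [0.4846, 0.1403, 0.3609]
tool_rot: [-3.131, 0.254, -0.001]
ft_force: [0.4, -0.5, -0.5]
finger_gap: 0.0452
TCP [0.4846 0.1403 0.3609] yaw -9.27 tilt [ 0.001  0.    -1.   ]  move d [-0.     -0.0088  0.0009] az 0.03
```

```bash
python3 - <<'E'
from m import *
p=r.grab_frame("wrist");cv2.imwrite("pics/w2.png",p["color"])
for k,v in bands(p).items():print(k,v)
hsv=cv2.cvtColor(p["color"],cv2.COLOR_BGR2HSV);X=cloud(p)
for n,lo,hi in(("b",108,125),("o",6,16)):
    q=X[cv2.inRange(hsv,(lo,110,60),(hi,255,255))>0];q=q[(q[:,2]>.035)&(q[:,2]<.07)&(q[:,1]>.1)&(q[:,1]<.3)]
    if len(q): print(n,len(q),q.min(0),q.max(0),(q.min(0)+q.max(0))/2)
E
```

```text
blue [(517, [264.0, 205.0], [0.4881, 0.1497, 0.0516], [0.4868, 0.15, 0.047])]
orange [(397, [204.0, 202.0], [0.4986, 0.2007, 0.0503], [0.4983, 0.2046, 0.047])]
green [(732, [139.0, 204.0], [0.5067, 0.2601, 0.0511], [0.5063, 0.2646, 0.047])]
b 537 [0.47455633 0.13899333 0.03828298] [0.51157405 0.16067526 0.05432355] [0.49306519 0.14983429 0.04630326]
o 412 [0.48495855 0.19357994 0.03920887] [0.52298737 0.21790214 0.05417735] [0.50397296 0.20574104 0.04669311]
```

View pics/w2.png

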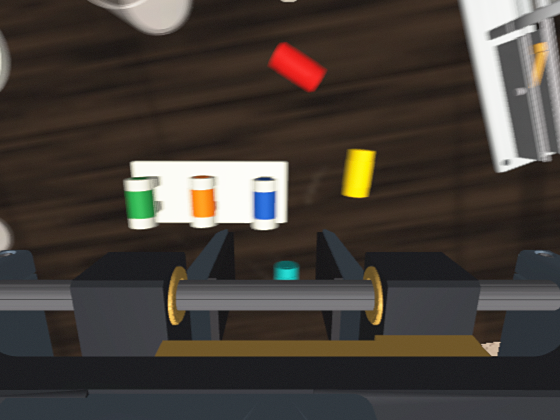

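The wrist view shows blue at (264,205), orange at (204,202) and green at (139,204) in the cradle. The loose yellow, red and turquoise ones are separate.

```bash
python3 - <<'E'
from m import *
go([.488,.1495,.212],np.radians(-9.3))
E
```

```text
TCP [0.4849 0.1452 0.3606] yaw -9.15 tilt [ 0.001  0.001 -1.   ]  move d [ 0.0022 -0.0045  0.1486] az 0.15
```

```bash
python3 -m handwheel '[{"grip":0.5,"dx":0.002,"dy":-0.001,"dz":0.04,"ax":0,"ay":0,"az":0},{"grip":0.5,"dx":0.002,"dy":-0.001,"dz":0.08,"ax":0,"ay":0,"az":0},{"grip":0.5,"dx":0.002,"dy":-0.001,"dz":0.1,"ax":0,"ay":0,"az":0},{"grip":0.5,"dx":0.002,"dy":-0.001,"dz":0.1,"ax":0,"ay":0,"az":0},{"grip":0.5,"dx":0.002,"dy":-0.001,"dz":0.1,"ax":0,"ay":0,"az":0}]'
python3 - <<'E'
from m import *
go([.488,.1495,.212],np.radians(-9.3))
E
```

```text
time: 3.23
tool_pos: [0.4871, 0.1387, 0.2605]
tool_rot: [3.131, -0.254, -0.003]
ft_force: [-0.5, 0.3, 0.5]
finger_gap: 0.0455
TCP [0.4871 0.1387 0.2605] yaw -9.28 tilt [-0.002 -0.    -1.   ]  move d [-0.0007 -0.0108  0.0485] az 0.02
```

```bash
python3 -m handwheel '[{"grip":0.5,"dx":0,"dy":-0.011,"dz":0,"ax":0,"ay":0,"az":0},{"grip":0.5,"dx":0,"dy":-0.011,"dz":0,"ax":0,"ay":0,"az":0},{"grip":0.5,"dx":0,"dy":-0.011,"dz":0.03,"ax":0,"ay":0,"az":0},{"grip":0.5,"dx":0,"dy":-0.011,"dz":0.0485,"ax":0,"ay":0,"az":0},{"grip":0.5,"dx":0,"dy":-0.011,"dz":0.0485,"ax":0,"ay":0,"az":0},{"grip":0.2,"dx":0,"dy":-0.011,"dz":0.0485,"ax":0,"ay":0,"az":0},{"grip":0.2,"dx":0,"dy":-0.011,"dz":0.0485,"ax":0,"ay":0,"az":0},{"grip":0.2,"dx":0,"dy":-0.011,"dz":0.0485,"ax":0,"ay":0,"az":0},{"grip":0.2,"dx":0,"dy":-0.011,"dz":0.0485,"ax":0,"ay":0,"az":0},{"grip":0.2,"dx":0,"dy":-0.011,"dz":0.0485,"ax":0,"ay":0,"az":0}]' 25
python3 - <<'E'
from m import *
go([.488,.1495,.212],np.radians(-9.3))
p=r.grab_frame("top");X=cloud(p)
# magazine axis: trough strips' upper edges and tube tops
d=r.trace("magazine",p)[0];q=X[d["mask"]]
c=np.array([.61,-.0925]);a=np.radians(12.2);e=np.array([np.cos(a),np.sin(a)]);n=np.array([-e[1],e[0]])
s=(q[:,:2]-c)@e;t=(q[:,:2]-c)@n
for lo in np.arange(-.14,.14,.02):
    k=(s>=lo)&(s<lo+.02)&(q[:,2]>.03)
    if k.sum()>3:print(round(lo,2),k.sum(),"t",np.percentile(t[k],[0,50,100]).round(4),"z",np.percentile(q[k,2],[50,100]).round(3))
E
```

```text
time: 4.07
tool_pos: [0.4893, 0.1483, 0.2137]
tool_rot: [3.129, -0.251, 0.001]
ft_force: [1.2, -32.9, 15.4]
finger_gap: 0.0237
TCP [0.4893 0.1483 0.2137] yaw -9.18 tilt [ 0.    -0.003 -1.   ]  move d [-0.0014 -0.001   0.0017] az 0.12
-0.14 10 t [-0.0087  0.0085  0.0118] z [0.043 0.049]
-0.12 40 t [-0.0092  0.0083  0.0129] z [0.045 0.051]
-0.1 35 t [-0.0105  0.0077  0.0124] z [0.044 0.053]
-0.08 40 t [-0.0101  0.0084  0.0135] z [0.044 0.051]
-0.06 61 t [-0.01    0.0021  0.0155] z [0.042 0.053]
-0.04 53 t [-0.0099  0.0024  0.0126] z [0.045 0.053]
-0.02 92 t [-0.0156  0.004   0.0218] z [0.063 0.08 ]
0.0 92 t [-0.0136  0.005   0.0191] z [0.07  0.076]
0.02 99 t [-0.0146  0.0049  0.0186] z [0.069 0.079]
0.04 91 t [-0.0153  0.0048  0.0179] z [0.069 0.078]
0.06 89 t [-0.013   0.0049  0.0186] z [0.069 0.078]
0.08 95 t [-0.0143  0.0049  0.0185] z [0.07  0.078]
0.1 89 t [-0.0138  0.0044  0.0182] z [0.069 0.076]
0.12 102 t [-0.0166  0.0051  0.0216] z [0.072 0.082]
0.14 4 t [-0.0028  0.0009  0.0074] z [0.065 0.069]
```

Gripped: gap 23.7 mm. The side load comes from the rests. Next: lift and carry it to above the trough.

```bash
python3 -m handwheel '[{"grip":0.2,"dx":0,"dy":0.001,"dz":-0.03,"ax":0,"ay":0,"az":0},{"grip":0.2,"dx":0,"dy":0.001,"dz":-0.07,"ax":0,"ay":0,"az":0},{"grip":0.2,"dx":0,"dy":0.001,"dz":-0.1,"ax":0,"ay":0,"az":0},{"grip":0.2,"dx":0,"dy":0.001,"dz":-0.1,"ax":0,"ay":0,"az":0}]'
python3 - <<'E'
from m import *
go([.5234,-.1093,.31],np.radians(12.2))
E
```

```text
time: 4.5
tool_pos: [0.4904, 0.1491, 0.3188]
tool_rot: [-3.128, 0.254, -0.014]
ft_force: [2.2, 1.1, 1.6]
finger_gap: 0.0235
TCP [0.4904 0.1491 0.3188] yaw -9.28 tilt [ 0.009  0.002 -1.   ]  move d [0.0742 0.2497 0.0085] az -21.48
```

```bash
python3 -m handwheel '[{"grip":0.2,"dx":0.074,"dy":0.249,"dz":0,"ax":0,"ay":0,"az":-21.5},{"grip":0.2,"dx":0.074,"dy":0.249,"dz":0,"ax":0,"ay":0,"az":-21.5},{"grip":0.2,"dx":0.074,"dy":0.249,"dz":0,"ax":0,"ay":0,"az":-21.5},{"grip":0.2,"dx":0.074,"dy":0.249,"dz":0,"ax":0,"ay":0,"az":-21.5},{"grip":0.2,"dx":0.074,"dy":0.249,"dz":0,"ax":0,"ay":0,"az":-21.5},{"grip":0.2,"dx":0.074,"dy":0.249,"dz":0,"ax":0,"ay":0,"az":-21.5},{"grip":0.2,"dx":0.074,"dy":0.249,"dz":0,"ax":0,"ay":0,"az":-21.5},{"grip":0.2,"dx":0.074,"dy":0.249,"dz":0,"ax":0,"ay":0,"az":-21.5},{"grip":0.2,"dx":0.074,"dy":0.249,"dz":0,"ax":0,"ay":0,"az":-21.5},{"grip":0.2,"dx":0.074,"dy":0.249,"dz":0,"ax":0,"ay":0,"az":-21.5},{"grip":0.2,"dx":0.074,"dy":0.249,"dz":0,"ax":0,"ay":0,"az":-21.5}]'
cat > mag.py <<'E'
from m import *
c=np.array([.6108,-.0925]);a=np.radians(12.2);e=np.array([np.cos(a),np.sin(a)]);n=np.array([-e[1],e[0]])
E
python3 - <<'E'
from mag import *
p=r.grab_frame("wrist");cv2.imwrite("pics/w3.png",p["color"])
go([.5234,-.1093,.31],a)
q=cloud(p).reshape(-1,3);q=q[p["z_map"].ravel()>.05]
s=(q[:,:2]-c)@e;t=(q[:,:2]-c)@n;z=q[:,2]
for lo in np.arange(-.10,.14,.02):
    k=(s>=lo)&(s<lo+.02)&(z>.03)&(z<.09)&(abs(t)<.04)
    if k.sum()>10:print(round(lo,2),k.sum(),"t",np.percentile(t[k],[1,50,99]).round(4),"z",np.percentile(z[k],[50,99]).round(3))
k=(abs(t-.002)<.03)&(z>.068)&(z<.09)
print("collar s",np.histogram(s[k],np.arange(-.03,.02,.002)))
for nme,h in(("trough_center",.055),("stop",.055),("magazine",0)):
    for d in r.spot_point(nme,p)[:1]:
        v,u=d["centre"];w=plane(p,u,v,h);print(nme,d["conf"],u,v,(w[:2]-c)@e,(w[:2]-c)@n)
E
```

```text
time: 5.42
tool_pos: [0.5214, -0.1081, 0.3124]
tool_rot: [-3.123, -0.336, 0.0]
ft_force: [0.1, -0.3, -1.0]
finger_gap: 0.0236
TCP [ 0.5214 -0.108   0.3123] yaw 12.3 tilt [-0.  0. -1.]  move d [0.0016 0.0017 0.0023] az 0.1
-0.1 255 t [-0.0104 -0.0059  0.0106] z [0.047 0.049]
-0.08 352 t [-0.0123  0.0067  0.0132] z [0.047 0.049]
-0.06 554 t [-0.0123  0.0006  0.0132] z [0.046 0.049]
-0.04 537 t [-0.0104  0.0007  0.0111] z [0.047 0.05 ]
-0.02 1192 t [-0.0191  0.0006  0.02  ] z [0.072 0.077]
0.0 1727 t [-0.0167  0.0006  0.0171] z [0.071 0.074]
0.02 1849 t [-0.0167  0.0001  0.0168] z [0.071 0.074]
0.04 1513 t [-0.0168  0.0003  0.0173] z [0.07  0.074]
collar s (array([  0,   0,   0,   0,   0,   0,   0,   0,   0,   0, 156, 160, 158,
       177, 122, 118, 117, 131, 115, 122, 128, 119, 132, 124]), array([-3.00000000e-02, -2.80000000e-02, -2.60000000e-02, -2.40000000e-02,
       -2.20000000e-02, -2.00000000e-02, -1.80000000e-02, -1.60000000e-02,
       -1.40000000e-02, -1.20000000e-02, -1.00000000e-02, -8.00000000e-03,
       -6.00000000e-03, -4.00000000e-03, -2.00000000e-03,  2.77555756e-17,
        2.00000000e-03,  4.00000000e-03,  6.00000000e-03,  8.00000000e-03,
        1.00000000e-02,  1.20000000e-02,  1.40000000e-02,  1.60000000e-02,
        1.80000000e-02]))
trough_center 0.66 277.7 224.6 -0.09149245928017319 0.0015136300363463467
magazine 0.88 276.5 137.7 -0.02915783317036561 0.00231449760439938
```

View pics/w3.png

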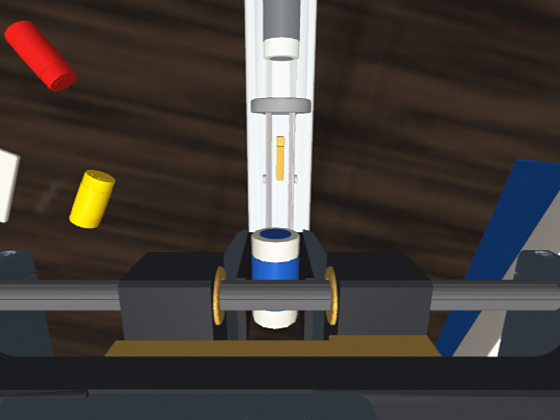

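The wrist view shows blue gripped at (275,275). The trough is ahead with the brass pawl at (280,158), the collar at row 105 and black in the tube at (280,30). I'll use the held cartridge to calibrate the wrist camera's lateral bias.

```bash
python3 - <<'E'
from mag import *
p=r.grab_frame("wrist");X=cloud(p);T,M=tool();print("tool s,t",(T[:2]-c)@e,(T[:2]-c)@n,T[2])
hsv=cv2.cvtColor(p["color"],cv2.COLOR_BGR2HSV)
m=(cv2.inRange(hsv,(108,110,50),(125,255,255))>0);m[:,:220]=0;m[:,330:]=0
q=X[m];q=q[q[:,2]>.1]
for nm,f in(("s",(q[:,:2]-c)@e),("t",(q[:,:2]-c)@n),("z",q[:,2])):print(nm,np.percentile(f,[1,50,99]).round(4))
C=X[190:335,235:320].reshape(-1,3);C=C[(C[:,2]>.11)&(C[:,2]<.16)];s=(C[:,:2]-c)@e;t=(C[:,:2]-c)@n;k=abs(t-.004)<.011
print("cart s",np.percentile(s[k],[1,99]),"t",np.percentile(t,[1,99]),"z",np.percentile(C[:,2],[1,99]))
print("front rim col range per row:")
E
```

```text
tool s,t -0.09057529566178892 0.003338232854200635 0.3122666402832974
s [-0.0911 -0.0831 -0.0642]
t [-0.0081  0.0035  0.0155]
z [0.1329 0.1481 0.2163]
cart s [-0.11498845 -0.06913534] t [-0.01623716  0.02224905] z [0.12506756 0.15932139]
front rim col range per row:
```

```bash
python3 -m handwheel '[{"grip":0.2,"dx":0,"dy":0.003,"dz":0.03,"ax":0,"ay":0,"az":0},{"grip":0.2,"dx":0,"dy":0.003,"dz":0.06,"ax":0,"ay":0,"az":0},{"grip":0.2,"dx":0,"dy":0.003,"dz":0.075,"ax":0,"ay":0,"az":0},{"grip":0.2,"dx":0,"dy":0.003,"dz":0.082,"ax":0,"ay":0,"az":0},{"grip":0.2,"dx":0,"dy":0.003,"dz":0.082,"ax":0,"ay":0,"az":0},{"grip":0.2,"dx":0,"dy":0.003,"dz":0.082,"ax":0,"ay":0,"az":0}]'
python3 - <<'E'
from mag import *
T,M=tool();print("tool s,t",(T[:2]-c)@e,(T[:2]-c)@n,T[2])
E
```

```text
time: 6.17
tool_pos: [0.5224, -0.1118, 0.2304]
tool_rot: [-3.124, -0.335, 0.0]
ft_force: [0.3, -0.4, -0.5]
finger_gap: 0.0235
tool s,t -0.09047128217205448 -0.00020001828590173436 0.23038461542068503
```

```bash
python3 -m handwheel '[{"grip":0.2,"dx":0,"dy":0,"dz":0.002,"ax":0,"ay":0,"az":0},{"grip":0.2,"dx":0,"dy":0,"dz":0.002,"ax":0,"ay":0,"az":0},{"grip":0.45,"dx":0,"dy":0,"dz":0.002,"ax":0,"ay":0,"az":0},{"grip":0.45,"dx":0,"dy":0,"dz":0.002,"ax":0,"ay":0,"az":0},{"grip":0.45,"dx":0,"dy":0,"dz":0.002,"ax":0,"ay":0,"az":0},{"grip":0.45,"dx":0,"dy":0,"dz":-0.02,"ax":0,"ay":0,"az":0},{"grip":0.45,"dx":0,"dy":0,"dz":-0.05,"ax":0,"ay":0,"az":0},{"grip":0.45,"dx":-0.04,"dy":0,"dz":-0.05,"ax":0,"ay":0,"az":0},{"grip":0,"dx":-0.06,"dy":0,"dz":-0.05,"ax":0,"ay":0,"az":0},{"grip":0,"dx":-0.06,"dy":0,"dz":-0.05,"ax":0,"ay":0,"az":0},{"grip":0,"dx":-0.06,"dy":0,"dz":-0.05,"ax":0,"ay":0,"az":0},{"grip":0,"dx":-0.06,"dy":0,"dz":-0.05,"ax":0,"ay":0,"az":0}]'
cat > look.py <<'E'
from mag import *
import sys
p=r.grab_frame("wrist");cv2.imwrite("pics/%s.png"%sys.argv[1],p["color"])
T,M=tool();print("tool s,t",(T[:2]-c)@e,(T[:2]-c)@n,T[2],"gap",r.state()["finger_gap"])
q=cloud(p).reshape(-1,3);q=q[p["z_map"].ravel()>.05]
s=(q[:,:2]-c)@e;t=(q[:,:2]-c)@n;z=q[:,2]
k=(abs(t)<.006)&(z>.060)&(z<.074);print("cart top s",np.histogram(s[k],np.arange(-.13,.0,.005))[0])
k=(abs(t)<.03)&(z>.070)&(z<.09);print("collar s",np.percentile(s[k],[0.5,1,2]))
E
python3 look.py w4
```

```text
time: 7.17
tool_pos: [0.4642, -0.1248, 0.2806]
tool_rot: [3.123, 0.334, 0.002]
ft_force: [-0.5, 0.6, -0.9]
finger_gap: 0.0178
tool s,t -0.14992600643127818 -0.0005441718828453751 0.280458345597009 gap 0.013385573850237236
cart top s [  0   0  17 161 161 164 174 175 164 187 188 188  21   0   0   0   0   0
   0   0   0   0   0   0   0]
collar s [-0.15355205 -0.15333777 -0.15290923]
```

View pics/w4.png

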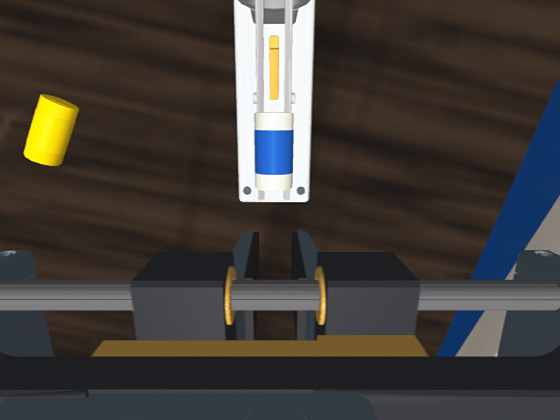

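The wrist view shows blue lying in the trough at (274,150), in line, with the pawl ahead at (274,68). Next: close, lower and push slowly from behind.

```bash
python3 -m handwheel '[{"grip":0,"dx":0,"dy":-0.001,"dz":0.02,"ax":0,"ay":0,"az":0},{"grip":0,"dx":0,"dy":-0.001,"dz":0.036,"ax":0,"ay":0,"az":0},{"grip":0,"dx":0,"dy":-0.001,"dz":0.036,"ax":0,"ay":0,"az":0},{"grip":0,"dx":0.01,"dy":-0.001,"dz":0.036,"ax":0,"ay":0,"az":0},{"grip":0,"dx":0.018,"dy":-0.001,"dz":0.036,"ax":0,"ay":0,"az":0},{"grip":0,"dx":0.026,"dy":-0.001,"dz":0.036,"ax":0,"ay":0,"az":0},{"grip":0,"dx":0.034,"dy":-0.001,"dz":0.036,"ax":0,"ay":0,"az":0},{"grip":0,"dx":0.042,"dy":-0.001,"dz":0.036,"ax":0,"ay":0,"az":0},{"grip":0,"dx":0.05,"dy":-0.001,"dz":0.036,"ax":0,"ay":0,"az":0},{"grip":0,"dx":0.058,"dy":-0.001,"dz":0.036,"ax":0,"ay":0,"az":0},{"grip":0,"dx":0.066,"dy":-0.001,"dz":0.036,"ax":0,"ay":0,"az":0},{"grip":0,"dx":0.074,"dy":-0.001,"dz":0.036,"ax":0,"ay":0,"az":0},{"grip":0,"dx":0.08,"dy":-0.001,"dz":0.036,"ax":0,"ay":0,"az":0},{"grip":0,"dx":0.085,"dy":-0.001,"dz":0.036,"ax":0,"ay":0,"az":0},{"grip":0,"dx":0.09,"dy":-0.001,"dz":0.036,"ax":0,"ay":0,"az":0},{"grip":0,"dx":0.09,"dy":-0.001,"dz":0.036,"ax":0,"ay":0,"az":0}]'
sed -i 's/collar s",np.percentile(s\[k\],\[0.5,1,2\])/collar s",np.percentile(s[k\&(s>-.03)],[0,0.5,1,2])/' look.py
python3 look.py w5
```

```text
time: 8.55
tool_pos: [0.5521, -0.1045, 0.2443]
tool_rot: [3.124, 0.335, 0.001]
ft_force: [-0.5, -0.7, 1.2]
finger_gap: 0.0004
tool s,t -0.06035924651031384 0.0007144799925805228 0.2442319002909077 gap 0.00042390570751305175
cart top s [  0   0   0   0   0   0   0   0   0   0   0   0   0   0   0   0   0 213
 218 224 231 232 241 199   2]
collar s [-0.00980883 -0.00932131 -0.00897107 -0.00838454]
```

View pics/w5.png

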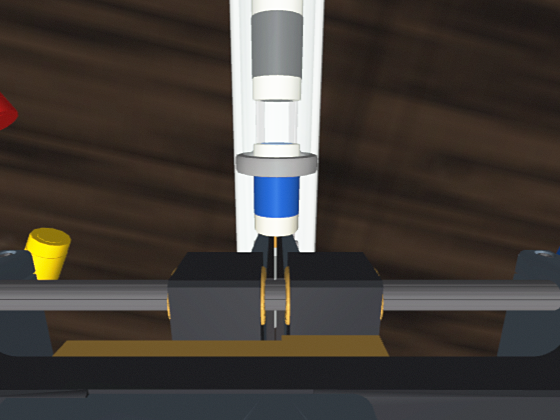

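The wrist view shows blue entering the collar (row 162), its rear end at row 235 against the fingers, and black further in at (277,50). Its rear is at s=-0.0445 and the collar at -0.0095, so the pawl face is at about -0.0255. It needs about 26 mm more.

```bash
python3 -m handwheel '[{"grip":0,"dx":0.006,"dy":0,"dz":0,"ax":0,"ay":0,"az":0},{"grip":0,"dx":0.012,"dy":0,"dz":0,"ax":0,"ay":0,"az":0},{"grip":0,"dx":0.018,"dy":0,"dz":0,"ax":0,"ay":0,"az":0},{"grip":0,"dx":0.023,"dy":0,"dz":0,"ax":0,"ay":0,"az":0},{"grip":0,"dx":0.026,"dy":0,"dz":0,"ax":0,"ay":0,"az":0},{"grip":0,"dx":0.026,"dy":0,"dz":0,"ax":0,"ay":0,"az":0},{"grip":0,"dx":0.026,"dy":0,"dz":0,"ax":0,"ay":0,"az":0}]'
python3 - <<'E'
from mag import *
T,M=tool();print("tool s,t",(T[:2]-c)@e,(T[:2]-c)@n,T[2])
E
python3 -m handwheel '[{"grip":0,"dx":-0.02,"dy":0,"dz":0,"ax":0,"ay":0,"az":0},{"grip":0,"dx":-0.04,"dy":0,"dz":-0.01,"ax":0,"ay":0,"az":0},{"grip":0.2,"dx":-0.06,"dy":0,"dz":-0.04,"ax":0,"ay":0,"az":0},{"grip":0.5,"dx":-0.06,"dy":0,"dz":-0.07,"ax":0,"ay":0,"az":0},{"grip":0.5,"dx":-0.06,"dy":0,"dz":-0.07,"ax":0,"ay":0,"az":0}]'
cat > rear.py <<'E'
from mag import *
import sys
p=r.grab_frame("wrist");cv2.imwrite("pics/%s.png"%sys.argv[1],p["color"]);X=cloud(p)
hsv=cv2.cvtColor(p["color"],cv2.COLOR_BGR2HSV)
S=(X[...,:2]-c)@e;T=(X[...,:2]-c)@n;Z=X[...,2]
k=(abs(T)<.006)&(Z>.058)&(Z<.076)&(S>-.06);print("cart top s",np.histogram(S[k],np.arange(-.04,.0,.002))[0])
k=(abs(T)<.03)&(Z>.070)&(Z<.09)&(S>-.03);print("collar s",np.percentile(S[k],[0,1,2]))
m=(cv2.inRange(hsv,(15,120,90),(32,255,255))>0)&(abs(T)<.01)&(S>-.08)&(S<0)
print("brass n",m.sum(),"s",np.percentile(S[m],[0,2,50,98,100]).round(4));
for lo in np.arange(-.08,-.01,.006):
    g=m&(S>=lo)&(S<lo+.006)
    if g.sum()>3:print(round(lo,3),g.sum(),np.median(Z[g]).round(4))
E
python3 rear.py w6
```

```text
time: 9.18
tool_pos: [0.5768, -0.099, 0.2442]
tool_rot: [3.124, 0.335, 0.0]
ft_force: [0.2, 0.5, -0.7]
finger_gap: 0.0005
tool s,t -0.034571332182654575 0.0007773060076304957 0.24418166609356012
time: 9.6
tool_pos: [0.5186, -0.1124, 0.3189]
tool_rot: [3.122, 0.333, 0.009]
ft_force: [1.8, -1.4, 0.8]
finger_gap: 0.0175
cart top s [ 0  0  0  0  0  0  0  0  0  0  0  0 51 51 50 55 32 41 33]
collar s [-0.00965748 -0.00947193 -0.0089626 ]
brass n 1635 s [-0.0707 -0.0702 -0.0693 -0.0267 -0.0203]
-0.074 1312 0.2358
-0.062 32 0.0349
-0.056 48 0.0377
-0.05 49 0.0414
-0.044 55 0.045
-0.038 57 0.048
-0.032 55 0.0485
-0.026 27 0.2997
```

View pics/w6.png

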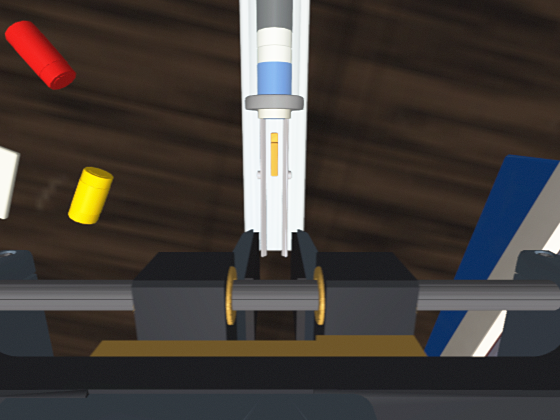

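Blue is in past the pawl, which is up (brass tooth at (274,155), top z 0.0485). Blue touches black at row 60. Now for orange.

```bash
python3 - <<'E'
from mag import *
go([.498,.2053,.30],np.radians(-9.3))
E
```

```text
TCP [ 0.5185 -0.1122  0.3169] yaw 12.19 tilt [ 0.005 -0.001 -1.   ]  move d [ 0.0469 -0.3147  0.0164] az 21.49
```

```bash
python3 -m handwheel '[{"grip":0.5,"dx":0.047,"dy":-0.315,"dz":0,"ax":0,"ay":0,"az":21.5},{"grip":0.5,"dx":0.047,"dy":-0.315,"dz":0,"ax":0,"ay":0,"az":21.5},{"grip":0.5,"dx":0.047,"dy":-0.315,"dz":0,"ax":0,"ay":0,"az":21.5},{"grip":0.5,"dx":0.047,"dy":-0.315,"dz":0,"ax":0,"ay":0,"az":21.5},{"grip":0.5,"dx":0.047,"dy":-0.315,"dz":0,"ax":0,"ay":0,"az":21.5},{"grip":0.5,"dx":0.047,"dy":-0.315,"dz":0,"ax":0,"ay":0,"az":21.5},{"grip":0.5,"dx":0.047,"dy":-0.315,"dz":0,"ax":0,"ay":0,"az":21.5},{"grip":0.5,"dx":0.047,"dy":-0.315,"dz":0,"ax":0,"ay":0,"az":21.5},{"grip":0.5,"dx":0.047,"dy":-0.315,"dz":0,"ax":0,"ay":0,"az":21.5},{"grip":0.5,"dx":0.047,"dy":-0.315,"dz":0,"ax":0,"ay":0,"az":21.5},{"grip":0.5,"dx":0.047,"dy":-0.315,"dz":0,"ax":0,"ay":0,"az":21.5},{"grip":0.5,"dx":0.047,"dy":-0.315,"dz":0,"ax":0,"ay":0,"az":21.5},{"grip":0.5,"dx":0.047,"dy":-0.315,"dz":0,"ax":0,"ay":0,"az":21.5},{"grip":0.5,"dx":0.047,"dy":-0.315,"dz":0,"ax":0,"ay":0,"az":21.5}]'
python3 - <<'E'
from mag import *
go([.498,.2053,.2125],np.radians(-9.3))
p=r.grab_frame("wrist");X=cloud(p);hsv=cv2.cvtColor(p["color"],cv2.COLOR_BGR2HSV)
T,M=tool();x=M[:2,0];y=M[:2,1]
for n,lo,hi in(("o",6,16),("g",50,75)):
    m=(cv2.inRange(hsv,(lo,110,60),(hi,255,255))>0)&(X[...,2]>.03)&(X[...,2]<.07)
    q=X[m];d=q[:,:2]-T[:2];print(n,m.sum(),"x",np.percentile(d@x,[1,99]).round(4),"y",np.percentile(d@y,[1,99]).round(4))
print(bands(p).get("orange"))
cv2.imwrite("pics/w7.png",p["color"])
E
```

```text
time: 10.82
tool_pos: [0.4975, 0.205, 0.3141]
tool_rot: [3.131, -0.256, -0.0]
ft_force: [0.5, 0.4, 0.5]
finger_gap: 0.0455
TCP [0.4975 0.205  0.3141] yaw -9.37 tilt [-0. -0. -1.]  move d [ 0.0005 -0.0004  0.1016] az -0.07
o 940 x [-0.0115  0.0246] y [-0.0109  0.0114]
g 972 x [-0.0125  0.0231] y [-0.0688 -0.0459]
[(66, [275.0, 188.0], [0.5216, 0.201, 0.0415], [0.5225, 0.2008, 0.047]), (875, [275.0, 219.0], [0.4992, 0.2048, 0.0509], [0.4981, 0.2048, 0.047])]
```

View pics/w7.png

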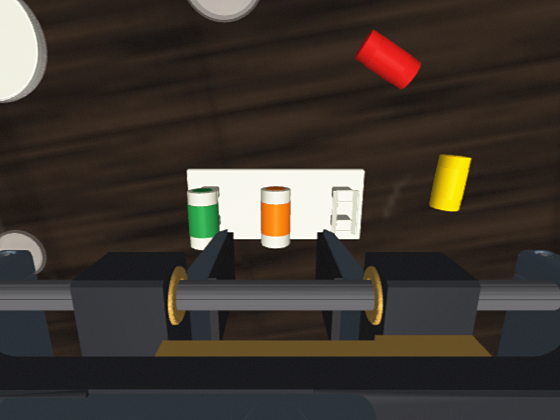

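The wrist view shows orange centred between the fingers at (275,217), green undisturbed at (203,217) and blue's rest empty. I'll descend and grip.

```bash
python3 -m handwheel '[{"grip":0.5,"dx":0.001,"dy":0,"dz":0.035,"ax":0,"ay":0,"az":0},{"grip":0.5,"dx":0.001,"dy":0,"dz":0.07,"ax":0,"ay":0,"az":0},{"grip":0.5,"dx":0.001,"dy":0,"dz":0.095,"ax":0,"ay":0,"az":0},{"grip":0.5,"dx":0.001,"dy":0,"dz":0.102,"ax":0,"ay":0,"az":0},{"grip":0.5,"dx":0.001,"dy":0,"dz":0.102,"ax":0,"ay":0,"az":0},{"grip":0.2,"dx":0.001,"dy":0,"dz":0.102,"ax":0,"ay":0,"az":0},{"grip":0.2,"dx":0.001,"dy":0,"dz":0.102,"ax":0,"ay":0,"az":0},{"grip":0.2,"dx":0.001,"dy":0,"dz":0.102,"ax":0,"ay":0,"az":0},{"grip":0.2,"dx":0.001,"dy":0,"dz":0.102,"ax":0,"ay":0,"az":0},{"grip":0.2,"dx":0.001,"dy":0,"dz":0.102,"ax":0,"ay":0,"az":0}]' 25
python3 -m handwheel '[{"grip":0.2,"dx":0,"dy":0,"dz":-0.03,"ax":0,"ay":0,"az":0},{"grip":0.2,"dx":0,"dy":0,"dz":-0.07,"ax":0,"ay":0,"az":0},{"grip":0.2,"dx":0,"dy":0,"dz":-0.1,"ax":0,"ay":0,"az":0},{"grip":0.2,"dx":0,"dy":0,"dz":-0.1,"ax":0,"ay":0,"az":0},{"grip":0.2,"dx":0,"dy":0,"dz":-0.1,"ax":0,"ay":0,"az":0}]'
python3 - <<'E'
from mag import *
go([.6108-.0905*e[0]-.0004*e[1],-.0925-.0905*e[1]+.0004*e[0],.312],a)
E
```

```text
time: 11.7
tool_pos: [0.4988, 0.205, 0.2136]
tool_rot: [3.13, -0.252, 0.002]
ft_force: [1.4, -20.0, 13.1]
finger_gap: 0.0235
time: 12.12
tool_pos: [0.4988, 0.206, 0.3149]
tool_rot: [-3.129, 0.254, -0.007]
ft_force: [-0.2, -0.5, -1.5]
finger_gap: 0.0231
TCP [0.4988 0.206  0.3149] yaw -9.28 tilt [ 0.005  0.002 -1.   ]  move d [0.0743 0.3093 0.0024] az -21.48
```

```bash
python3 -m handwheel '[{"grip":0.2,"dx":0.074,"dy":0.309,"dz":0,"ax":0,"ay":0,"az":-21.5},{"grip":0.2,"dx":0.074,"dy":0.309,"dz":0,"ax":0,"ay":0,"az":-21.5},{"grip":0.2,"dx":0.074,"dy":0.309,"dz":0,"ax":0,"ay":0,"az":-21.5},{"grip":0.2,"dx":0.074,"dy":0.309,"dz":0,"ax":0,"ay":0,"az":-21.5},{"grip":0.2,"dx":0.074,"dy":0.309,"dz":0,"ax":0,"ay":0,"az":-21.5},{"grip":0.2,"dx":0.074,"dy":0.309,"dz":0,"ax":0,"ay":0,"az":-21.5},{"grip":0.2,"dx":0.074,"dy":0.309,"dz":0,"ax":0,"ay":0,"az":-21.5},{"grip":0.2,"dx":0.074,"dy":0.309,"dz":0,"ax":0,"ay":0,"az":-21.5},{"grip":0.2,"dx":0.074,"dy":0.309,"dz":0,"ax":0,"ay":0,"az":-21.5},{"grip":0.2,"dx":0.074,"dy":0.309,"dz":0,"ax":0,"ay":0,"az":-21.5},{"grip":0.2,"dx":0.074,"dy":0.309,"dz":0,"ax":0,"ay":0,"az":-21.5},{"grip":0.2,"dx":0.074,"dy":0.309,"dz":0,"ax":0,"ay":0,"az":-21.5},{"grip":0.2,"dx":0.074,"dy":0.309,"dz":0,"ax":0,"ay":0,"az":-21.5}]'
python3 - <<'E'
from mag import *
T,M=tool();print("tool s,t",(T[:2]-c)@e,(T[:2]-c)@n,T[2],r.state()["finger_gap"])
go([.6108-.0905*e[0]-.0004*e[1],-.0925-.0905*e[1]+.0004*e[0],.2285],a)
E
```

```text
time: 13.2
tool_pos: [0.5214, -0.1099, 0.312]
tool_rot: [-3.123, -0.337, 0.001]
ft_force: [-0.7, -0.6, -1.2]
finger_gap: 0.0234
tool s,t -0.09106317459458643 0.0019016289175221724 0.311968674855553 0.02340674825775882
TCP [ 0.5214 -0.1099  0.312 ] yaw 12.31 tilt [-0.001  0.    -1.   ]  move d [0.0006 0.0015 0.0835] az 0.11
```

```bash
python3 -m handwheel '[{"grip":0.2,"dx":0,"dy":0.001,"dz":0.03,"ax":0,"ay":0,"az":0},{"grip":0.2,"dx":0,"dy":0.001,"dz":0.06,"ax":0,"ay":0,"az":0},{"grip":0.2,"dx":0,"dy":0.001,"dz":0.075,"ax":0,"ay":0,"az":0},{"grip":0.2,"dx":0,"dy":0.001,"dz":0.083,"ax":0,"ay":0,"az":0},{"grip":0.2,"dx":0,"dy":0.001,"dz":0.083,"ax":0,"ay":0,"az":0},{"grip":0.2,"dx":0,"dy":0.001,"dz":0.083,"ax":0,"ay":0,"az":0}]'
python3 - <<'E'
from mag import *
T,M=tool();print("tool s,t",(T[:2]-c)@e,(T[:2]-c)@n,T[2],r.state()["finger_gap"])
E
```

```text
time: 13.7
tool_pos: [0.5219, -0.1114, 0.2292]
tool_rot: [-3.123, -0.336, 0.001]
ft_force: [-0.1, 0.3, 0.1]
finger_gap: 0.0234
tool s,t -0.09088286166170167 0.0002984656739307321 0.22921313058704243 0.023387106483014185
```

```bash
python3 -m handwheel '[{"grip":0.2,"dx":0,"dy":0,"dz":0.001,"ax":0,"ay":0,"az":0},{"grip":0.2,"dx":0,"dy":0,"dz":0.001,"ax":0,"ay":0,"az":0},{"grip":0.45,"dx":0,"dy":0,"dz":0.001,"ax":0,"ay":0,"az":0},{"grip":0.45,"dx":0,"dy":0,"dz":0.001,"ax":0,"ay":0,"az":0},{"grip":0.45,"dx":0,"dy":0,"dz":0.001,"ax":0,"ay":0,"az":0},{"grip":0.45,"dx":0,"dy":0,"dz":-0.02,"ax":0,"ay":0,"az":0},{"grip":0.45,"dx":0,"dy":0,"dz":-0.05,"ax":0,"ay":0,"az":0},{"grip":0.45,"dx":-0.04,"dy":0,"dz":-0.05,"ax":0,"ay":0,"az":0},{"grip":0,"dx":-0.06,"dy":0,"dz":-0.05,"ax":0,"ay":0,"az":0},{"grip":0,"dx":-0.06,"dy":0,"dz":-0.05,"ax":0,"ay":0,"az":0},{"grip":0,"dx":-0.06,"dy":0,"dz":-0.05,"ax":0,"ay":0,"az":0},{"grip":0,"dx":-0.06,"dy":0,"dz":-0.05,"ax":0,"ay":0,"az":0},{"grip":0,"dx":-0.06,"dy":0,"dz":-0.05,"ax":0,"ay":0,"az":0}]'
python3 look.py w8
```

```text
time: 14.78
tool_pos: [0.4639, -0.1248, 0.2794]
tool_rot: [3.123, 0.335, 0.001]
ft_force: [-0.4, 0.2, -0.6]
finger_gap: 0.011
tool s,t -0.15039099001249162 -0.00044092091439247013 0.27927400355582566 gap 0.006963288557102737
cart top s [  0   0   0 139 162 181 171 187 189 187 188 189  63   0   0   0   0   0
   0   0   0   0 152  42   0]Traceback (most recent call last):
  File "look.py", line 8, in <module>
    k=(abs(t)<.03)&(z>.070)&(z<.09);print("collar s",np.percentile(s[k&(s>-.03)],[0,0.5,1,2]))
                                                     ~~~~~~~~~~~~~^^^^^^^^^^^^^^^^^^^^^^^^^^^
    return _quantile_unchecked(
        a, q, axis, out, overwrite_input, method, keepdims, weights)
    return _ureduce(a,
                    func=_quantile_ureduce_func,
    ...<5 lines>...
                    overwrite_input=overwrite_input,
                    method=method)
    r = func(a, **kwargs)
    result = _quantile(arr,
                       quantiles=q,
    ...<2 lines>...
                       out=out,
                       weights=wgt)
    slices_having_nans = np.isnan(arr[-1, ...])
                                  ~~~^^^^^^^^^
IndexError: index -1 is out of bounds for axis 0 with size 0
```

Orange is seated in the trough (s -0.115 to -0.069, axis z as for blue). I'll push the same way, slower at the end.

```bash
python3 -m handwheel '[{"grip":0,"dx":0,"dy":-0.001,"dz":0.02,"ax":0,"ay":0,"az":0},{"grip":0,"dx":0,"dy":-0.001,"dz":0.035,"ax":0,"ay":0,"az":0},{"grip":0,"dx":0,"dy":-0.001,"dz":0.035,"ax":0,"ay":0,"az":0},{"grip":0,"dx":0.01,"dy":-0.001,"dz":0.035,"ax":0,"ay":0,"az":0},{"grip":0,"dx":0.018,"dy":-0.001,"dz":0.035,"ax":0,"ay":0,"az":0},{"grip":0,"dx":0.026,"dy":-0.001,"dz":0.035,"ax":0,"ay":0,"az":0},{"grip":0,"dx":0.034,"dy":-0.001,"dz":0.035,"ax":0,"ay":0,"az":0},{"grip":0,"dx":0.042,"dy":-0.001,"dz":0.035,"ax":0,"ay":0,"az":0},{"grip":0,"dx":0.05,"dy":-0.001,"dz":0.035,"ax":0,"ay":0,"az":0},{"grip":0,"dx":0.058,"dy":-0.001,"dz":0.035,"ax":0,"ay":0,"az":0},{"grip":0,"dx":0.066,"dy":-0.001,"dz":0.035,"ax":0,"ay":0,"az":0},{"grip":0,"dx":0.074,"dy":-0.001,"dz":0.035,"ax":0,"ay":0,"az":0},{"grip":0,"dx":0.08,"dy":-0.001,"dz":0.035,"ax":0,"ay":0,"az":0},{"grip":0,"dx":0.086,"dy":-0.001,"dz":0.035,"ax":0,"ay":0,"az":0},{"grip":0,"dx":0.092,"dy":-0.001,"dz":0.035,"ax":0,"ay":0,"az":0},{"grip":0,"dx":0.096,"dy":-0.001,"dz":0.035,"ax":0,"ay":0,"az":0},{"grip":0,"dx":0.1,"dy":-0.001,"dz":0.035,"ax":0,"ay":0,"az":0},{"grip":0,"dx":0.1,"dy":-0.001,"dz":0.035,"ax":0,"ay":0,"az":0}]'
python3 - <<'E'
from mag import *
T,M=tool();print("tool s,t",(T[:2]-c)@e,(T[:2]-c)@n,T[2])
E
```

```text
time: 16.33
tool_pos: [0.5613, -0.1025, 0.2443]
tool_rot: [3.124, 0.335, 0.001]
ft_force: [-0.2, -1.2, 0.4]
finger_gap: 0.0005
tool s,t -0.05047024229281786 0.0007010578448669425 0.24428844096825936
```

```bash
python3 -m handwheel '[{"grip":0,"dx":0.003,"dy":0,"dz":0,"ax":0,"ay":0,"az":0},{"grip":0,"dx":0.006,"dy":0,"dz":0,"ax":0,"ay":0,"az":0},{"grip":0,"dx":0.009,"dy":0,"dz":0,"ax":0,"ay":0,"az":0},{"grip":0,"dx":0.011,"dy":0,"dz":0,"ax":0,"ay":0,"az":0},{"grip":0,"dx":0.013,"dy":0,"dz":0,"ax":0,"ay":0,"az":0},{"grip":0,"dx":0.015,"dy":0,"dz":0,"ax":0,"ay":0,"az":0},{"grip":0,"dx":0.015,"dy":0,"dz":0,"ax":0,"ay":0,"az":0}]'
python3 - <<'E'
from mag import *
T,M=tool();print("tool s,t",(T[:2]-c)@e,(T[:2]-c)@n,T[2])
E
python3 -m handwheel '[{"grip":0,"dx":-0.02,"dy":0,"dz":0,"ax":0,"ay":0,"az":0},{"grip":0,"dx":-0.04,"dy":0,"dz":-0.01,"ax":0,"ay":0,"az":0},{"grip":0,"dx":-0.06,"dy":0,"dz":-0.04,"ax":0,"ay":0,"az":0},{"grip":0,"dx":-0.06,"dy":0,"dz":-0.07,"ax":0,"ay":0,"az":0},{"grip":0,"dx":-0.06,"dy":0,"dz":-0.07,"ax":0,"ay":0,"az":0},{"grip":0,"dx":-0.06,"dy":0,"dz":-0.07,"ax":0,"ay":0,"az":0}]'
python3 rear.py w9
```

```text
time: 16.92
tool_pos: [0.5757, -0.0994, 0.2443]
tool_rot: [3.124, 0.335, 0.001]
ft_force: [-0.4, -0.8, 1.2]
finger_gap: 0.0006
tool s,t -0.0357919581016355 0.000728720978874884 0.24428801157104368
time: 17.42
tool_pos: [0.5172, -0.1123, 0.316]
tool_rot: [3.122, 0.334, 0.006]
ft_force: [0.6, -0.5, -0.2]
finger_gap: 0.0005
cart top s [ 0  0  0  0  0  0  0  0  0  0 17 53 54 54 54 57 36 42 31]
collar s [-0.00965639 -0.00944971 -0.0089557 ]
brass n 2340 s [-0.0723 -0.0717 -0.0706 -0.0217 -0.    ]
-0.074 1587 0.2323
-0.068 204 0.2251
-0.062 255 0.2214
-0.056 42 0.0382
-0.05 42 0.0413
-0.044 49 0.0452
-0.038 53 0.0482
-0.032 54 0.0484
-0.026 34 0.2967
```

View pics/w9.png

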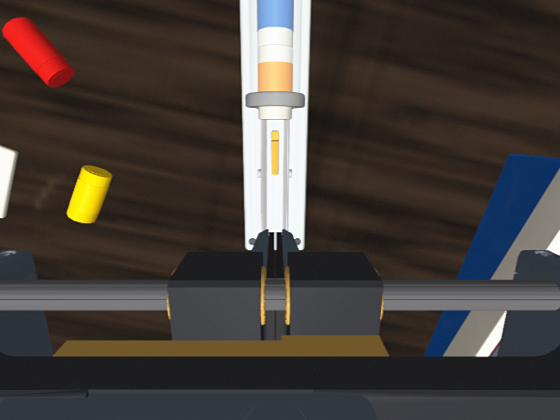

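```bash
python3 - <<'E'
from h import *
for n in("top","scene"):
    p=r.grab_frame(n);cv2.imwrite(f"pics/{n}1.png",p["color"]);a=cv2.imread(f"pics/{n}0.png")
    for t in("beaker","jar","dish"):
        print(n,t,[np.round(d["centre"]).tolist()[::-1] for d in r.spot_point(t,p)[:1]])
a=cv2.imread("pics/scene1.png")[150:350,150:420];cv2.imwrite("pics/z.png",cv2.resize(a,None,fx=2.9,fy=2.9,interpolation=cv2.INTER_CUBIC))
E
```

```text
top beaker [[258.0, 162.0]]
top jar [[172.0, 231.0]]
top dish [[186.0, 169.0]]
scene beaker [[225.0, 237.0]]
scene jar [[203.0, 322.0]]
scene dish [[158.0, 274.0]]
```

View pics/z.png

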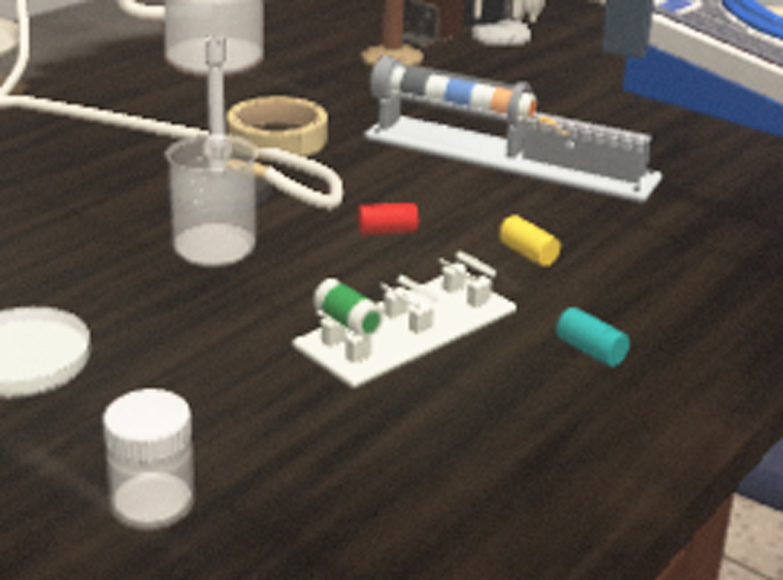

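The scene view shows black, blue and orange in the tube in that order from the closed end (crop pixels 415, 460 and 505 at about row 90). The pawl is up behind orange at (550,122). Green is in the cradle, and the other things are unchanged.

```bash
python3 -c "
from plant import r
print(r.close_job())"
```

```text
the job is handed in; nothing more can be done
None
```

The job is handed in at about 18 s on the robot clock. I gripped the blue cartridge, laid it in the trough and pushed it past the pawl with closed fingers, then did the same with the orange one.

- **Order in the tube:** the last scene view shows black, blue, orange from the closed end.
- **Pawl:** it is sprung up behind orange. The tooth top measured 48.4 mm above the worktop, where 48 mm is expected. Orange's rear end is about 7 mm past the blocking face.
- **Untouched things:** green is still in its cradle. The beaker, jar and dish show within about 3 pixels of where they started, which is detector noise, and the red, yellow and turquoise look-alikes look unmoved.
- **Robot:** the gripper ended clear, about 0.3 m above the worktop.

**Checks that failed or disagreed:**
- My first move was refused because it lacked some keys, so nothing moved then.
- The top and wrist cameras disagreed by about 2 mm on the magazine's axis. I used the wrist value, checked against the held cartridge.
- Gripping in the cradle showed side loads of 33 N on blue and 20 N on orange from the rests. They were gone on lifting.

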